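# Show the tip of a tube to the inspection camera

### The arm

A 7-joint arm with a two-finger parallel gripper is mounted at the origin on the work surface. World frame = base frame: x ahead of the robot, y to its left, z up, the work surface at z = 0. Lengths are in m, angles in rad, forces in N, time in s.
With the tool pointing down it reaches from about 0.425 to 0.925 m from the base axis. Payload 6.8 kg.
Tool frame: the origin (TCP) lies between the finger pads; the fingertips stand r.tcp_to_tips ahead of it and the grasp point (between the pads) lies 3 mm ahead of it (r.tcp_to_tips is the distance from the TCP to the fingertips, in m); z points along the fingers, y is the line along which they close (so a half turn about z gives the same grasp; the last joint's range is limited). The gripper opens to 85 mm and grips with 20 to 120 N. Pads are 22 mm wide; open, the fingers measure 114 mm over their backs; the gripper's body (76 mm by 85 mm) begins 54 mm behind the grasp point. The pads swing forward as they close: fully open they stand 13 mm farther back than shut.
Start: joints at [-1.443, 0.477, 0.022, 1.555, -0.011, 1.109, -0.083], TCP at [0.158, 0.656, 0.253] pointing down, gripper open.
Joint ranges: [-2.96, 2.96], [-0.34, 2.1], [-1.41, 1.46], [0.24, 2.44], [-1.37, 4.51], [0.17, 1.92], [-2.96, 2.96]. Speed limits (rad/s): [2.39, 2.39, 3.14, 3.14, 3.14, 3.14, 3.14].

### API

Orientations are given as a rotation vector (axis times angle).
In Python, from bench import r gives the robot as it stands. The module is installed in compiled form; this text tells all that it offers.
- The arm moves only by the tool step_arm, never from a script. Its argument "moves" is a list of rows, each an object of numbers: "rx", "ry", "rz": the turn, a rotation vector about the tool's x, y, z in degrees; "dx", "dy", "dz": the shift along the tool's x, y, z in mm; "gripper": the opening, from -1 (shut) to 1 (fully open). In form: [{"rx": .., "ry": .., "rz": .., "dx": .., "dy": .., "dz": .., "gripper": ..}, ...]. A call has 1 to 20 rows; each row shifts and turns the commanded pose from where the row before left it, along the tool's axes as they then stand; what a row does not reach is not made up. A row lasts 1/8 s, in which the tool goes at most 62.5 mm and 10.7 degrees, less where a joint would pass 70% of its speed; a pose out of reach is approached as far as the arm can. A call is refused whole if a number of a shift passes 62.5 or a number of a turn 10.7, either way. A call with a gripper value outside its range is refused whole. The fingers move at their own pace and stop on an object; "grip_force" is the grip in N (left out, the last holds). Time passes only in rows, so rows that do not move let the fingers close. It gives the time, the measured TCP pose, the force, the opening and the grip force at its end, in the units of the state.
- r.get_obs(): the state, without advancing time (a new reading comes with each control period).
- r.grab_frame(name): name is "scene" or "top" or "wrist"; returns the picture (400x640x3 uint8, blue, green, red); there is no depth.
- r.camera_info(name): a dict with "mtx" (3x3 intrinsics, pixels), "rvec" (rotation vector, rad) and "tvec" (3), from world to camera coordinates, as OpenCV has them. Camera axes: x right, y down, z forward; pixel columns grow to the right and rows downward; lengths in m; the calibration is good to about 2 mm. A picture is of the moment at which its call begins: read the wrist's pose just before it. camera_info takes no time and is no camera call; for the wrist camera it gives the pose at the moment of the call.
- r.hand_in(): hands the job in; it is judged then, once.
The state is a dict: "clock": time; "joints": joint angles; "qvel": joint speeds; "tau": joint torques, N m; "tcp_pos": TCP position; "orientation": TCP orientation; "contact_force": force on the tool from outside, world axes, zero at the start; "moment": the same for the moment, N m; "grip_width": finger opening in m; "gripper_force": force on a finger pad.
Only numpy, scipy, OpenCV 4.12 (cv2) and the standard library are available. Lean on these libraries where they do the work, as an engineer would, in place of code of your own. Each camera call takes 0.05 s, during which the arm holds its last target. There are 200 camera calls.

### The job

Take the one long tube out of the sample carousel and hold it up to the inspection camera so that its tip can be checked for cracks: the tip centred in front of the lens, about 5 cm away from it, with the tube pointing straight at the lens (in line with the direction the lens looks). Finish while holding it there, still, in the gripper; do not put it down or let go. Do not bump the camera or its stand, and leave the short tubes, the bottle and the tip box alone.

Things in the scene. Friction and masses are not known exactly. Their poses are not given: they have to be found in the camera images.
- long_tube: The tube to show: rigid white plastic, 120 mm long, about 25 g. Body 17 mm in diameter, tapering over the lowest 22 mm to a blunt 8 mm tip; on top a grey ribbed screw cap 22 mm in diameter and 16 mm high (from 104 to 120 mm above the tip), firmly fixed. Origin: centre of the tip's end; z runs along the tube from tip to cap. It stands loosely (may lean up to 3 degrees) in a carousel sleeve, its tip 11 mm above the table, its cap top about 131 mm above the table.
- short_tube_a: A short white tube with a grey stopper, standing in another sleeve; to be left there. 75 mm long, body 17 mm in diameter, stopper 20 mm in diameter, its top 86 mm above the table. Origin: centre of its underside; z along the tube, upward.
- short_tube_b: A second short tube, the same as short_tube_a, in another sleeve.
- carousel: The sample carousel, fixed to the table: grey round base 176 mm in diameter and 8 mm thick, six upright open aluminium sleeves evenly spaced on a 60 mm radius (inner diameter about 19.5 mm, outer 26 mm, sleeve floor 11 mm and rim 50 mm above the table), hub in the middle with a knob 46 mm high. It does not turn. Three sleeves hold a tube, three are empty. Origin: centre of its underside; z up; one sleeve lies on its +x axis.
- stand: The stand of the inspection camera, fixed to the table: dark base plate 120 x 110 x 12 mm with a steel post (16 mm in diameter, top 202 mm above the table) 47 mm from the centre on its +x side. Origin: centre of the plate's underside; z up; the lens is on the -x side of the post and looks up and towards the stand's -x.
- lens (a point): Centre of the front glass of the inspection camera's lens, 36 mm in diameter, black, on a white housing 38 x 38 mm that reaches 56 mm back from the glass. The z axis is the direction in which the lens looks: up and towards the stand's -x, 35 degrees from vertical. The lens is 15 mm on the -x side of the stand's origin and 90 to 160 mm above the table, as the head has been clamped on the post.
- bottle: A reagent bottle standing on the table, 60 mm in diameter and 115 mm high; to be left alone. Origin: centre of its underside.
- tip_box: A box of pipette tips, 85 x 120 mm and 56 mm high, on the table; to be left alone. Origin: centre of its underside.
Things that resemble listed ones, but are neither listed nor needed, are in the scene too. Leave any green or red look-alike of the long_tube alone. There is more than one size of the stand; the one meant has the size given above.

How it is judged:
By the outcome, as a careful person would: the job done as asked, in the order asked, and still so for the second after the job is handed in, while the arm keeps its last pose, push and grip.
It also fails if it takes over 35 s, if anything falls off the work surface, if the arm or the gripper's body presses on something with over 40 N, if the wrist force passes 120 N, or if a joint passes its speed limit or range.

## Working session

There is one attempt and no reset: what is moved stays moved. The work goes in short steps, Python scripts to look and compute and a tool call to move; the robot and the scene stay as the last step left them, time stands still between calls to the robot, and variables do not carry over. Pictures are saved under pics/ and viewed, at most 10 in all, crops included, and the job is handed in when it is done.

Besides the shell and the picture viewer there is one more tool, called by a JSON object that holds its "method" and its "body", one argument or row to a line. step_arm: Moves the arm, as the interface text tells. Its arguments: {"type":"object","properties":{"moves":{"type":"array","items":{"type":"object","properties":{"rx":{"type":"number"},"ry":{"type":"number"},"rz":{"type":"number"},"dx":{"type":"number"},"dy":{"type":"number"},"dz":{"type":"number"},"gripper":{"type":"number"}}}},"grip_force":{"type":"number"}},"required":["moves"]}

```bash
mkdir -p pics
python3 - <<'E'
from bench import r
import cv2,numpy as np
for n in("scene","top"):
    cv2.imwrite(f"pics/{n}0.png",r.grab_frame(n)); c=r.camera_info(n)
    R=cv2.Rodrigues(np.array(c["rvec"]))[0]; print(n,np.round(c["mtx"],1).tolist(),(-R.T@np.array(c["tvec"]).ravel()).round(3),R.round(3).tolist())
o=r.get_obs();print({k:np.round(v,3) for k,v in o.items()},r.tcp_to_tips)
E
```

```text
scene [[372.9, 0.0, 319.8], [0.0, 372.9, 199.1], [0.0, 0.0, 1.0]] [1.196 0.072 0.695] [[-0.041, 0.999, -0.02], [0.717, 0.016, -0.697], [-0.696, -0.043, -0.717]]
top [[441.0, 0.0, 320.1], [0.0, 441.0, 201.7], [0.0, 0.0, 1.0]] [0.488 0.02  1.179] [[-0.001, -1.0, -0.007], [-0.992, 0.001, -0.13], [0.13, 0.007, -0.991]]
{'clock': np.float64(0.1), 'joints': array([-1.443,  0.478,  0.022,  1.556, -0.012,  1.109, -0.083]), 'qvel': array([ 0.001, -0.003, -0.   ,  0.001, -0.   ,  0.   , -0.   ]), 'tau': array([ 4.0000e-03, -5.9776e+01,  1.6130e+00, -2.8195e+01,  1.3000e-02,
        5.0000e-03, -0.0000e+00]), 'tcp_pos': array([0.158, 0.656, 0.252]), 'orientation': array([-3.69e-01, -3.12e+00,  3.00e-03]), 'contact_force': array([-0.352, -0.378,  0.57 ]), 'moment': array([-0.038,  0.005, -0.033]), 'gripper_force': np.float64(0.0), 'grip_width': np.float64(0.085)} 0.022
```

View pics/scene0.png

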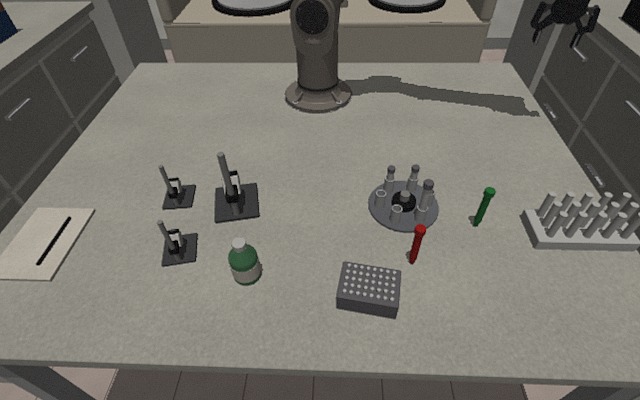

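View pics/top0.png

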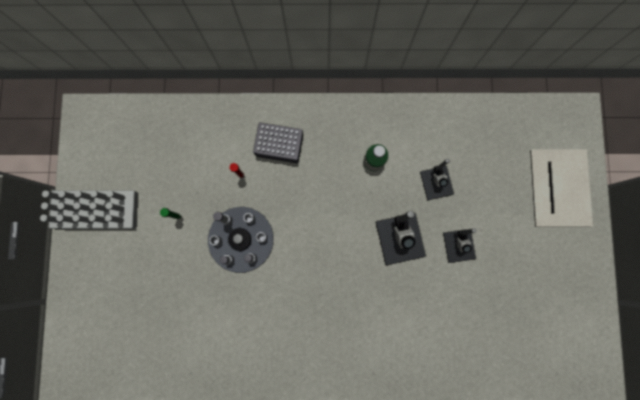

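The scene view shows the carousel at about (404,205) and three stands: a big one at (237,200) and two small ones at (178,190) and (180,245). In the top view the carousel is at (240,239) and the big stand at (401,238). There are three white tube candidates in the carousel, with scene caps at about (390,170), (414,170) and (428,185), plus green and red look-alikes outside it. I'll enlarge these areas before choosing.

Run:
```python
import cv2,numpy as np
s=cv2.imread("pics/scene0.png");t=cv2.imread("pics/top0.png")
def c(i,x,y,w=80,h=60):return cv2.resize(i[y:y+h,x:x+w],(400,300),interpolation=cv2.INTER_CUBIC)
cv2.imwrite("pics/crop1.png",np.clip(1.4*np.vstack([np.hstack([c(s,365,160),c(s,200,145,107,80)]),np.hstack([c(t,200,205),c(t,365,205)])]).astype(float),0,255).astype(np.uint8))
```

```text
(no output)
```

View pics/crop1.png

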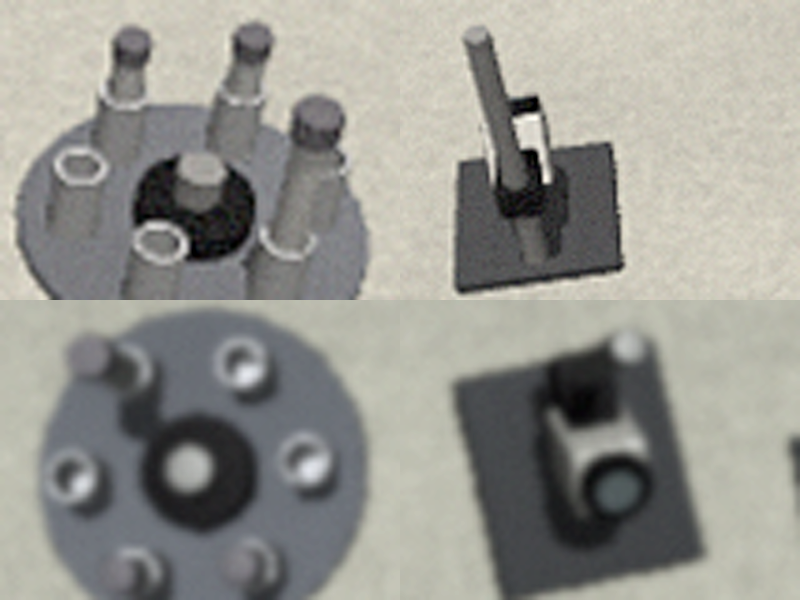

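The crop identifies them. The long tube is the one whose cap sits at scene (429,183) and top (218,216): its 22 mm cap stands far above the sleeve rim. The other two at the back, scene (391,169) and (415,169), are short. The red and green tubes stand outside the carousel. The stand meant is the largest plate, with its lens at top (408,243). Next I triangulate.

```bash
cat > h.py <<'E'
import cv2,numpy as np
from scipy.spatial.transform import Rotation as Ro
def ray(ci,uv):
    R=cv2.Rodrigues(np.array(ci["rvec"],float))[0];t=np.array(ci["tvec"],float).ravel()
    p=cv2.undistortPoints(np.array([[uv]],float),np.array(ci["mtx"]),None)[0,0]
    d=R.T@np.array([*p,1]);return -R.T@t,d/np.linalg.norm(d)
def plane(ci,uv,z):
    c,d=ray(ci,uv);return c+d*(z-c[2])/d[2]
def tri(rs):
    A=0;b=0
    for c,d in rs:
        P=np.eye(3)-np.outer(d,d);A=A+P;b=b+P@c
    x=np.linalg.solve(A,b);return x,[np.linalg.norm((np.eye(3)-np.outer(d,d))@(x-c)) for c,d in rs]
E
python3 - <<'E'
from bench import r
from h import *
s=r.camera_info("scene");t=r.camera_info("top")
print("cap",tri([ray(s,(428.8,182.6)),ray(t,(218,216.2))]),plane(s,(428.8,182.6),.131),plane(t,(218,216.2),.131))
im=cv2.imread("pics/top0.png")
hsv=cv2.cvtColor(im,cv2.COLOR_BGR2HSV)
# plate
m=(im.max(2)<75).astype(np.uint8);m[:, :370]=0;m[:,430:]=0;m[:205]=0;m[270:]=0
m=cv2.morphologyEx(m,cv2.MORPH_OPEN,np.ones((3,3)))
c=max(cv2.findContours(m,0,2)[0],key=cv2.contourArea)
P=np.array([plane(t,p[0],.012)[:2] for p in c],np.float32)
print("plate",cv2.minAreaRect(P),cv2.boxPoints(cv2.minAreaRect(P)))
print("postTop",plane(t,(365+227/5,205+47/5),.202),"lens@z",[plane(t,(408,243),z).round(3) for z in(.09,.125,.16)])
print("lensrim scene", tri([ray(s,(233.4,172.5)),ray(t,(408,243))]))
# carousel sleeves/tubes (rim z .05)
print("hub",plane(t,(200+190/5,205+167/5),.046))
for p in [(130,372),(243,362),(308,462),(75,475),(137,573),(254,566)]: print(plane(t,(200+p[0]/5,145+p[1]/5),.05).round(3))
E
```

```text
cap (array([0.59112562, 0.27326933, 0.12814891]), [np.float64(0.0018805890179327588), np.float64(0.00188058901793273)]) [0.5938729  0.27422552 0.131     ] [0.59061642 0.27066201 0.131     ]
plate ((0.5434802770614624, -0.1832447052001953), (0.11998267471790314, 0.10850266367197037), 12.28293514251709) [[ 0.47332084 -0.14299776]
 [ 0.49640357 -0.24901669]
 [ 0.6136397  -0.22349165]
 [ 0.590557   -0.11747272]]
postTop [ 0.58715365 -0.17475607  0.202     ] lens@z [array([ 0.528, -0.189,  0.09 ]), array([ 0.527, -0.183,  0.125]), array([ 0.525, -0.176,  0.16 ])]
lensrim scene (array([ 0.52680229, -0.18347473,  0.09306   ]), [np.float64(0.005149719526214859), np.float64(0.005149719526214795)])
hub [0.5416576  0.23790499 0.046     ]
[0.59  0.269 0.05 ]
[0.595 0.211 0.05 ]
[0.544 0.177 0.05 ]
[0.537 0.296 0.05 ]
[0.488 0.263 0.05 ]
[0.491 0.203 0.05 ]
```

The plate measures 120 × 108.5 mm at yaw 12.3°, and the post and cap positions agree with the given sizes. I move to hover over the long tube, with tool y along the stand's x.

{"method": "step_arm", "body": {
  "moves": [
    {"rz": 10.7},
    {"rz": 10.7},
    {"rz": 10.7},
    {"rz": 10.7},
    {"rz": 10.7},
    {"rz": 10.7},
    {"dx": -47, "dy": 34},
    {"dx": -47, "dy": 34},
    {"dx": -47, "dy": 34},
    {"dx": -47, "dy": 34},
    {"dx": -47, "dy": 34},
    {"dx": -47, "dy": 34},
    {"dx": -47, "dy": 34},
    {"dx": -47, "dy": 34},
    {"dx": -47, "dy": 34},
    {"dx": -47, "dy": 34},
    {}
  ]
}}

```text
invalid input at $.moves[0]: expected keys rx, ry, rz, dx, dy, dz, gripper
```

Run:
```python
from bench import r
from h import *
o=r.get_obs();c=r.camera_info("wrist");f=r.grab_frame("wrist");cv2.imwrite("pics/w1.png",f)
R=Ro.from_rotvec(o["orientation"]).as_matrix()
print(o["joints"].round(3),o["tcp_pos"].round(4),R.round(3).tolist())
K=cv2.Rodrigues(np.array(c["rvec"]))[0];cc=-K.T@np.array(c["tvec"]).ravel()
print(cc,"cam in tool",R.T@(cc-o["tcp_pos"]),(R.T@K.T).round(3).tolist(),np.array(c["mtx"])[0])
for p in[(.591,.271,.131),(.59,.271,.05)]: print(cv2.projectPoints(np.array([p]),c["rvec"],c["tvec"],np.array(c["mtx"]),None)[0])
```

```text
[-1.443  0.478  0.022  1.556 -0.012  1.109 -0.083] [0.1576 0.6558 0.2524] [[-0.972, 0.234, -0.0], [0.234, 0.972, -0.002], [-0.0, -0.002, -1.0]]
[0.09050982 0.67181955 0.37250613] cam in tool [ 0.06892618 -0.00032226 -0.12009736] [[0.001, -0.963, -0.271], [1.0, 0.0, 0.001], [-0.001, -0.271, 0.963]] [291.46910842   0.         315.68622599]
[[[111.62014278 569.08447018]]]
[[[145.45060847 493.54012329]]]
```

View pics/w1.png

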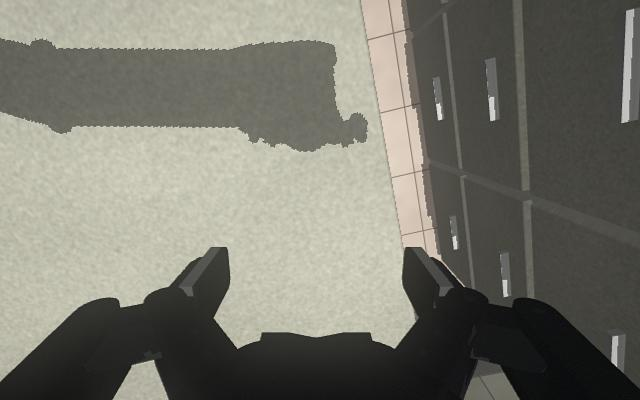

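The move was refused because every row needs all its keys. The wrist image only shows bare table, with the fingers at about (225,270) and (410,270). I resend with full keys.

{"method": "step_arm", "body": {
  "moves": [
    {"rx": 0, "ry": 0, "rz": 10.7, "dx": 0, "dy": 0, "dz": 0, "gripper": 1},
    {"rx": 0, "ry": 0, "rz": 10.7, "dx": 0, "dy": 0, "dz": 0, "gripper": 1},
    {"rx": 0, "ry": 0, "rz": 10.7, "dx": 0, "dy": 0, "dz": 0, "gripper": 1},
    {"rx": 0, "ry": 0, "rz": 10.7, "dx": 0, "dy": 0, "dz": 0, "gripper": 1},
    {"rx": 0, "ry": 0, "rz": 10.7, "dx": 0, "dy": 0, "dz": 0, "gripper": 1},
    {"rx": 0, "ry": 0, "rz": 10.7, "dx": 0, "dy": 0, "dz": 0, "gripper": 1},
    {"rx": 0, "ry": 0, "rz": 0, "dx": -47, "dy": 34, "dz": 0, "gripper": 1},
    {"rx": 0, "ry": 0, "rz": 0, "dx": -47, "dy": 34, "dz": 0, "gripper": 1},
    {"rx": 0, "ry": 0, "rz": 0, "dx": -47, "dy": 34, "dz": 0, "gripper": 1},
    {"rx": 0, "ry": 0, "rz": 0, "dx": -47, "dy": 34, "dz": 0, "gripper": 1},
    {"rx": 0, "ry": 0, "rz": 0, "dx": -47, "dy": 34, "dz": 0, "gripper": 1},
    {"rx": 0, "ry": 0, "rz": 0, "dx": -47, "dy": 34, "dz": 0, "gripper": 1},
    {"rx": 0, "ry": 0, "rz": 0, "dx": -47, "dy": 34, "dz": 0, "gripper": 1},
    {"rx": 0, "ry": 0, "rz": 0, "dx": -47, "dy": 34, "dz": 0, "gripper": 1},
    {"rx": 0, "ry": 0, "rz": 0, "dx": -47, "dy": 34, "dz": 0, "gripper": 1},
    {"rx": 0, "ry": 0, "rz": 0, "dx": -47, "dy": 34, "dz": 0, "gripper": 1},
    {"rx": 0, "ry": 0, "rz": 0, "dx": 0, "dy": 0, "dz": 0, "gripper": 1}
  ]
}}

```text
clock: 2.28
tcp_pos: [0.5935, 0.2633, 0.2533]
orientation: [1.98, 2.435, -0.002]
contact_force: [0.2, 0.8, -0.7]
grip_width: 0.0853
gripper_force: 0.0
```

Run:
```python
from bench import r
from h import *
o=r.get_obs();c=r.camera_info("wrist");f=r.grab_frame("wrist");cv2.imwrite("pics/w1.png",f)
R=Ro.from_rotvec(o["orientation"]).as_matrix()
print(o["clock"],o["joints"].round(3),o["tcp_pos"].round(4),R.round(3).tolist())
for p in[(.591,.271,.131),(.59,.271,.05)]: print(cv2.projectPoints(np.array([p]),c["rvec"],c["tvec"],np.array(c["mtx"]),None)[0].ravel())
```

```text
2.275 [-0.821  0.457  0.425  1.644 -0.204  1.084 -0.134] [0.5935 0.2633 0.2533] [[-0.204, 0.979, 0.002], [0.979, 0.204, -0.003], [-0.003, 0.001, -1.0]]
[314.97597535 191.42853823]
[314.22412541 173.64457218]
```

View pics/w1.png

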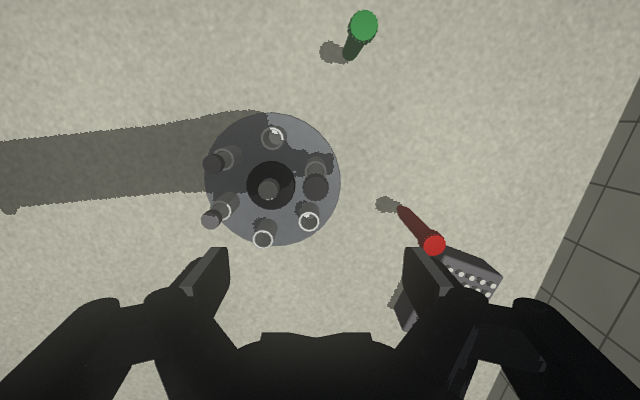

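The wrist view shows the long tube's cap top at (315,187), against a prediction of (315,191). Its sleeve is at about (316,170). The red look-alike is at (433,245), and I check its clearance.

Run:
```python
from bench import r
from h import *
o=r.get_obs();c=r.camera_info("wrist")
R=Ro.from_rotvec(o["orientation"]).as_matrix();T=o["tcp_pos"]
f=cv2.imread("pics/w1.png").astype(int)
cap=plane(c,(315.3,187),.131);red=plane(c,(433,245),.13);rim=plane(c,(316.3,170),.05)
for n,p in(("cap",cap),("red",red),("rim",rim)):print(n,p.round(4),"tool mm",(R.T@(p-T)*1e3).round(1))
rr=R.T@(red-cap)*1e3;print(rr)
```

```text
cap [0.588  0.2785 0.131 ] tool mm [ 12.4  -0.7 121.9]
red [0.7035 0.2478 0.13  ] tool mm [-41.6 105.8 123. ]
rim [0.5888 0.2793 0.05  ] tool mm [ 13.1   0.3 202.9]
[-53.99888723 106.52787771   1.04293217]
```

{"method": "step_arm", "body": {
  "moves": [
    {"rx": 0, "ry": 0, "rz": 0, "dx": 9, "dy": 0, "dz": 40, "gripper": 1},
    {"rx": 0, "ry": 0, "rz": 0, "dx": 0, "dy": 0, "dz": 35, "gripper": 1},
    {"rx": 0, "ry": 0, "rz": 0, "dx": 0, "dy": 0, "dz": 0, "gripper": 1}
  ]
}}

```text
clock: 2.7
tcp_pos: [0.5848, 0.2794, 0.1754]
orientation: [-1.965, -2.447, 0.009]
contact_force: [-1.0, -0.0, 0.5]
grip_width: 0.0855
gripper_force: 0.0
```

Run:
```python
from bench import r
from h import *
o=r.get_obs();c=r.camera_info("wrist");f=r.grab_frame("wrist");cv2.imwrite("pics/w2.png",f)
R=Ro.from_rotvec(o["orientation"]).as_matrix();print(o["tcp_pos"])
g=f[100:300,220:420];cv2.imwrite("pics/w2c.png",cv2.resize(np.clip(g*1.5,0,255).astype(np.uint8),(600,600)))
```

```text
[0.58477331 0.27940006 0.17538952]
```

View pics/w2c.png

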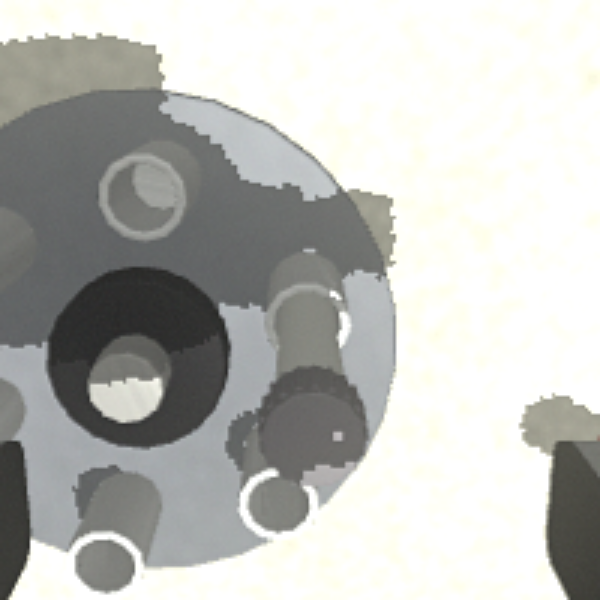

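The enlarged view shows the long tube's cap top at pixel (324,245) and its sleeve rim at about (323,207). The pads' midline is at column 316, so a small sideways correction is needed.

Run:
```python
from bench import r
from h import *
o=r.get_obs();c=r.camera_info("wrist")
R=Ro.from_rotvec(o["orientation"]).as_matrix();T=o["tcp_pos"];print(R.round(3).tolist())
for n,p,z in(("cap",(324,245.3),.131),("rim",(323,207.3),.05)):
    q=plane(c,p,z);print(n,q.round(4),"tool mm",(R.T@(q-T)*1e3).round(1))
```

```text
[[-0.215, 0.977, -0.003], [0.977, 0.215, -0.001], [-0.0, -0.003, -1.0]]
cap [0.5927 0.2733 0.131 ] tool mm [-7.2  4.8 46.6]
rim [0.5938 0.2734 0.05  ] tool mm [ -7.4   6.1 127.6]
```

The close measurement agrees with the fixed cameras, and the tube is nearly vertical. I descend, grip and lift.

{"method": "step_arm", "body": {
  "grip_force": 30,
  "moves": [
    {"rx": 0, "ry": 0, "rz": 0, "dx": -7, "dy": 5, "dz": 10, "gripper": 1},
    {"rx": 0, "ry": 0, "rz": 0, "dx": 0, "dy": 0, "dz": 35, "gripper": 1},
    {"rx": 0, "ry": 0, "rz": 0, "dx": 0, "dy": 0, "dz": 32, "gripper": 1},
    {"rx": 0, "ry": 0, "rz": 0, "dx": 0, "dy": 0, "dz": 0, "gripper": 1},
    {"rx": 0, "ry": 0, "rz": 0, "dx": 0, "dy": 0, "dz": 0, "gripper": -1},
    {"rx": 0, "ry": 0, "rz": 0, "dx": 0, "dy": 0, "dz": 0, "gripper": -1},
    {"rx": 0, "ry": 0, "rz": 0, "dx": 0, "dy": 0, "dz": 0, "gripper": -1},
    {"rx": 0, "ry": 0, "rz": 0, "dx": 0, "dy": 0, "dz": 0, "gripper": -1},
    {"rx": 0, "ry": 0, "rz": 0, "dx": 0, "dy": 0, "dz": 0, "gripper": -1},
    {"rx": 0, "ry": 0, "rz": 0, "dx": 0, "dy": 0, "dz": 0, "gripper": -1}
  ]
}}

```text
clock: 4.0
tcp_pos: [0.5948, 0.2728, 0.102]
orientation: [1.971, 2.446, 0.002]
contact_force: [-1.1, -0.1, 5.5]
grip_width: 0.0194
gripper_force: 29.0
```

The grip width of 19.4 mm lies between the body (17 mm) and the cap (22 mm), so the pads probably straddle the cap's lower edge. I open and regrip 10 mm lower.

{"method": "step_arm", "body": {
  "grip_force": 30,
  "moves": [
    {"rx": 0, "ry": 0, "rz": 0, "dx": 0, "dy": 0, "dz": 0, "gripper": 0},
    {"rx": 0, "ry": 0, "rz": 0, "dx": 0, "dy": 0, "dz": 0, "gripper": 0},
    {"rx": 0, "ry": 0, "rz": 0, "dx": 0, "dy": 0, "dz": 0, "gripper": 0},
    {"rx": 0, "ry": 0, "rz": 0, "dx": 0, "dy": 0, "dz": 10, "gripper": 0},
    {"rx": 0, "ry": 0, "rz": 0, "dx": 0, "dy": 0, "dz": 0, "gripper": 0}
  ]
}}

```text
clock: 4.62
tcp_pos: [0.5935, 0.2722, 0.09]
orientation: [-1.97, -2.446, 0.003]
contact_force: [-0.2, -0.1, 0.6]
grip_width: 0.0426
gripper_force: 0.0
```

{"method": "step_arm", "body": {
  "grip_force": 30,
  "moves": [
    {"rx": 0, "ry": 0, "rz": 0, "dx": 0, "dy": 0, "dz": 0, "gripper": -1},
    {"rx": 0, "ry": 0, "rz": 0, "dx": 0, "dy": 0, "dz": 0, "gripper": -1},
    {"rx": 0, "ry": 0, "rz": 0, "dx": 0, "dy": 0, "dz": 0, "gripper": -1},
    {"rx": 0, "ry": 0, "rz": 0, "dx": 0, "dy": 0, "dz": 0, "gripper": -1},
    {"rx": 0, "ry": 0, "rz": 0, "dx": 0, "dy": 0, "dz": 0, "gripper": -1},
    {"rx": 0, "ry": 0, "rz": 0, "dx": 0, "dy": 0, "dz": 0, "gripper": -1}
  ]
}}

```text
clock: 5.38
tcp_pos: [0.5931, 0.2723, 0.0912]
orientation: [-1.97, -2.445, 0.003]
contact_force: [-6.0, -1.5, 3.9]
grip_width: 0.0166
gripper_force: 28.4
```

It now grips the body (16.6 mm). I lift out.

{"method": "step_arm", "body": {
  "grip_force": 40,
  "moves": [
    {"rx": 0, "ry": 0, "rz": 0, "dx": 0, "dy": 0, "dz": 0, "gripper": -1},
    {"rx": 0, "ry": 0, "rz": 0, "dx": 0, "dy": 0, "dz": -20, "gripper": -1},
    {"rx": 0, "ry": 0, "rz": 0, "dx": 0, "dy": 0, "dz": -40, "gripper": -1},
    {"rx": 0, "ry": 0, "rz": 0, "dx": 0, "dy": 0, "dz": -45, "gripper": -1},
    {"rx": 0, "ry": 0, "rz": 0, "dx": 0, "dy": 0, "dz": -40, "gripper": -1},
    {"rx": 0, "ry": 0, "rz": 0, "dx": 0, "dy": 0, "dz": 0, "gripper": -1}
  ]
}}

```text
clock: 6.12
tcp_pos: [0.5975, 0.2732, 0.2421]
orientation: [1.969, 2.443, 0.015]
contact_force: [0.2, -0.7, -0.9]
grip_width: 0.0165
gripper_force: 38.0
```

{"method": "step_arm", "body": {
  "moves": [
    {"rx": 0, "ry": 0, "rz": 0, "dx": -43, "dy": -28, "dz": -4, "gripper": -1},
    {"rx": 0, "ry": 0, "rz": 0, "dx": -43, "dy": -28, "dz": -4, "gripper": -1},
    {"rx": 0, "ry": 0, "rz": 0, "dx": -43, "dy": -28, "dz": -4, "gripper": -1},
    {"rx": 0, "ry": 0, "rz": 0, "dx": -43, "dy": -28, "dz": -4, "gripper": -1},
    {"rx": 0, "ry": 0, "rz": 0, "dx": -43, "dy": -28, "dz": -4, "gripper": -1},
    {"rx": 0, "ry": 0, "rz": 0, "dx": -43, "dy": -28, "dz": -4, "gripper": -1},
    {"rx": 0, "ry": 0, "rz": 0, "dx": -43, "dy": -28, "dz": -4, "gripper": -1},
    {"rx": 0, "ry": 0, "rz": 0, "dx": -43, "dy": -28, "dz": -4, "gripper": -1},
    {"rx": 0, "ry": 0, "rz": 0, "dx": -43, "dy": -28, "dz": -4, "gripper": -1},
    {"rx": 0, "ry": 0, "rz": 0, "dx": -43, "dy": -28, "dz": -4, "gripper": -1},
    {"rx": 0, "ry": 0, "rz": 0, "dx": 0, "dy": 0, "dz": 0, "gripper": -1}
  ]
}}

```text
clock: 7.5
tcp_pos: [0.4107, -0.2113, 0.277]
orientation: [1.979, 2.437, 0.001]
contact_force: [0.7, 0.9, -0.2]
grip_width: 0.016
gripper_force: 38.1
```

{"method": "step_arm", "body": {
  "moves": [
    {"rx": -8.75, "ry": 0, "rz": 0, "dx": 0, "dy": 0, "dz": 0, "gripper": -1},
    {"rx": -8.75, "ry": 0, "rz": 0, "dx": 0, "dy": 0, "dz": 0, "gripper": -1},
    {"rx": -8.75, "ry": 0, "rz": 0, "dx": 0, "dy": 0, "dz": 0, "gripper": -1},
    {"rx": -8.75, "ry": 0, "rz": 0, "dx": 0, "dy": 0, "dz": 0, "gripper": -1},
    {"rx": 0, "ry": 0, "rz": 0, "dx": 0, "dy": 0, "dz": 0, "gripper": -1},
    {"rx": 0, "ry": 0, "rz": 0, "dx": 0, "dy": 0, "dz": 0, "gripper": -1}
  ]
}}

```text
clock: 8.25
tcp_pos: [0.4134, -0.2066, 0.277]
orientation: [1.681, 2.091, 0.658]
contact_force: [0.4, 0.2, 0.2]
grip_width: 0.0162
gripper_force: 38.1
```

Run:
```python
from bench import r
from h import *
o=r.get_obs();c=r.camera_info("wrist");f=r.grab_frame("wrist");cv2.imwrite("pics/w3.png",f)
R=Ro.from_rotvec(o["orientation"]).as_matrix();T=o["tcp_pos"]
print(o["clock"],o["joints"].round(2),T.round(4),R.round(3).tolist())
pr=lambda p:cv2.projectPoints(np.array([p],float),c["rvec"],c["tvec"],np.array(c["mtx"]),None)[0].ravel().round(1)
print("tip exp",pr(T+R[:,2]*.080));
for z in(.09,.105,.12,.14):print("lens",z,pr((.529,-.186,z)))
np.savez("w3.npz",R=R,T=T,rvec=c["rvec"],tvec=c["tvec"])
cv2.imwrite("pics/w3v.png",np.hstack([f[100:300,220:420]]).repeat(3,0).repeat(3,1))
for n in("scene","top"):cv2.imwrite(f"pics/{n}3.png",r.grab_frame(n))
```

```text
8.25 [-0.37 -0.19  0.91  2.35 -0.55  0.52  1.21] [ 0.4134 -0.2066  0.277 ] [[-0.215, 0.801, 0.559], [0.977, 0.176, 0.123], [-0.0, 0.573, -0.82]]
tip exp [316.6 216.7]
lens 0.09 [307.2 182.2]
lens 0.105 [314.3 184.5]
lens 0.12 [322.  186.9]
lens 0.14 [333.1 190.4]
```

View pics/w3v.png

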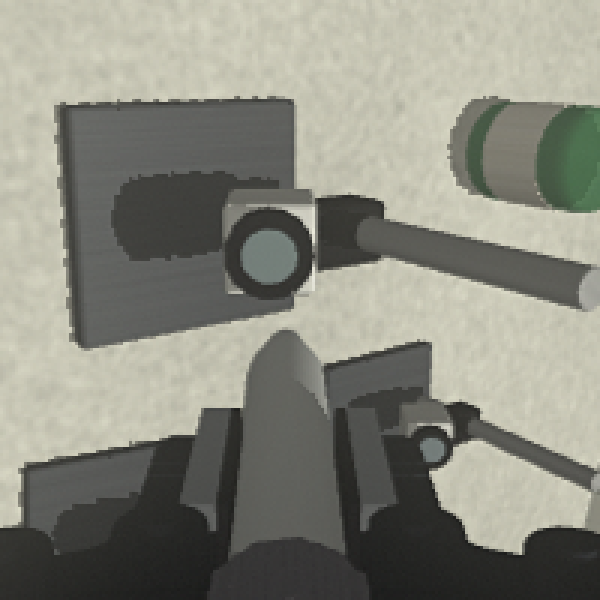

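The wrist view shows the lens at pixel (309,185) and the tube tip at (315,211), against an expected (317,217). The small stands are off to the sides and below. I fit the lens ellipse and triangulate it.

Run:
```python
from bench import r
from h import *
t=r.camera_info("top");w=r.camera_info("wrist");d=np.load("w3.npz");w["rvec"],w["tvec"]=d["rvec"],d["tvec"];R,T=d["R"],d["T"]
def glass(im,x,y,n):  # bluish glass disc nearest (x,y)
    h=cv2.cvtColor(im,cv2.COLOR_BGR2HSV).astype(int);b=im.astype(int)
    m=((b[...,0]-b[...,2]>5)&(h[...,2]>50)).astype(np.uint8)
    _,l,s,c=cv2.connectedComponentsWithStats(m);i=1+np.argmin(np.hypot(*(c[1:]-[x,y]).T)+1e3*(s[1:,4]<n));return c[i],s[i]
gw,sw=glass(cv2.imread("pics/w3.png"),309,185,60);gt,st=glass(cv2.imread("pics/top0.png"),408,243,8)
print(gw,sw,gt,st)
L,e=tri([ray(w,gw),ray(t,gt)]);print("L",L.round(4),e)
pl=[plane(w,gw,z).round(4) for z in(.09,.1,.11)];print(pl)
yaw=np.radians(12.3);ax=np.array([-np.sin(.6109)*np.cos(yaw),-np.sin(.6109)*np.sin(yaw),np.cos(.6109)])
for nm,q in(("tri",L),):
  goal=q+ax*.13;print(nm,"goalTCP",goal,"tool mm",(R.T@(goal-T)*1e3).round(1),"axis in tool",(R.T@ax).round(3))
# plate edges yaw from wrist: corners of plate (crop px/3)
for p in[(62,103),(294,100),(84,347)]:print(plane(w,(220+p[0]/3,100+p[1]/3),.012).round(4))
```

```text
[308.86065574 184.64754098] [301 177  18  17 122] [408.0952381  242.97619048] [405 240   8   7  42]
L [ 0.5277 -0.1881  0.0962] [np.float64(0.0001560777426784246), np.float64(0.0001560777426784463)]
[array([ 0.5321, -0.1887,  0.09  ]), array([ 0.525 , -0.1875,  0.1   ]), array([ 0.518 , -0.1863,  0.11  ])]
tri goalTCP [ 0.45487481 -0.20398296  0.20269296] tool mm [-6.3 -8.9 84.5] axis in tool [ 0.001 -0.001 -1.   ]
[ 0.4699 -0.1437  0.012 ]
[ 0.5872 -0.1201  0.012 ]
[ 0.4957 -0.2495  0.012 ]
```

The lens is at (0.528, −0.188, 0.096), with a tiny residual and matching the plate-derived point. I approach to about 6.5 cm and check the tip.

{"method": "step_arm", "body": {
  "moves": [
    {"rx": 0, "ry": 0, "rz": 0, "dx": -6, "dy": -9, "dz": 10, "gripper": -1},
    {"rx": 0, "ry": 0, "rz": 0, "dx": 0, "dy": 0, "dz": 20, "gripper": -1},
    {"rx": 0, "ry": 0, "rz": 0, "dx": 0, "dy": 0, "dz": 20, "gripper": -1},
    {"rx": 0, "ry": 0, "rz": 0, "dx": 0, "dy": 0, "dz": 20, "gripper": -1},
    {"rx": 0, "ry": 0, "rz": 0, "dx": 0, "dy": 0, "dz": 0, "gripper": -1},
    {"rx": 0, "ry": 0, "rz": 0, "dx": 0, "dy": 0, "dz": 0, "gripper": -1}
  ]
}}

```text
clock: 9.15
tcp_pos: [0.439, -0.2043, 0.2143]
orientation: [1.699, 2.102, 0.661]
contact_force: [-0.2, -0.2, 0.5]
grip_width: 0.0159
gripper_force: 38.2
```

Run:
```python
from bench import r
from h import *
o=r.get_obs();c=r.camera_info("wrist");f=r.grab_frame("wrist");s=r.grab_frame("scene");t=r.grab_frame("top")
cv2.imwrite("pics/w4.png",f);cv2.imwrite("pics/s4.png",s);cv2.imwrite("pics/t4.png",t)
R=Ro.from_rotvec(o["orientation"]).as_matrix();T=o["tcp_pos"];np.savez("w4.npz",R=R,T=T,rvec=c["rvec"],tvec=c["tvec"])
pr=lambda n,p:cv2.projectPoints(np.array([p],float),np.array(n["rvec"]),np.array(n["tvec"]),np.array(n["mtx"]),None)[0].ravel().round(1)
tip=T+R[:,2]*.080;L=np.array([.5277,-.1881,.0962]);yaw=np.radians(12.3);ax=np.array([-np.sin(.6109)*np.cos(yaw),-np.sin(.6109)*np.sin(yaw),np.cos(.6109)])
S=r.camera_info("scene");P=r.camera_info("top")
print(T,o["joints"].round(2),(R.T@(L-T)*1e3).round(1),(R.T@ax).round(3))
print("tip/lens in w,s,t",[(pr(n,tip),pr(n,L)) for n in(c,S,P)], "cap end s",pr(S,T-R[:,2]*.04))
u,v=pr(S,tip).astype(int);a=cv2.resize(s[v-30:v+30,u-40:u+40],(400,300),interpolation=cv2.INTER_CUBIC);print("scene crop origin",u-40,v-30)
u,v=pr(P,tip).astype(int);b=cv2.resize(t[v-30:v+30,u-40:u+40],(400,300),interpolation=cv2.INTER_CUBIC);print("top",u-40,v-30)
w=f[100:300,200:433];w=cv2.resize(w,(400,343))
g=np.vstack([np.hstack([a,b]),np.hstack([np.zeros((300,200,3),np.uint8),w[:300],np.zeros((300,200,3),np.uint8)])])
cv2.imwrite("pics/c4.png",np.clip(g*1.3,0,255).astype(np.uint8))
```

```text
[ 0.43903053 -0.20434674  0.2143255 ] [-0.51  0.2   1.23  2.38 -1.23  0.69  1.88] [ -4.9   8.2 148.3] [ 0.013 -0.014 -1.   ]
tip/lens in w,s,t [(array([316.6, 216.7]), array([325. , 198.4])), (array([226.5, 143.1]), array([229. , 171.7])), (array([415.3, 261.7]), array([408., 243.]))] cap end s [217.3  91.9]
scene crop origin 186 113
top 375 231
```

View pics/c4.png

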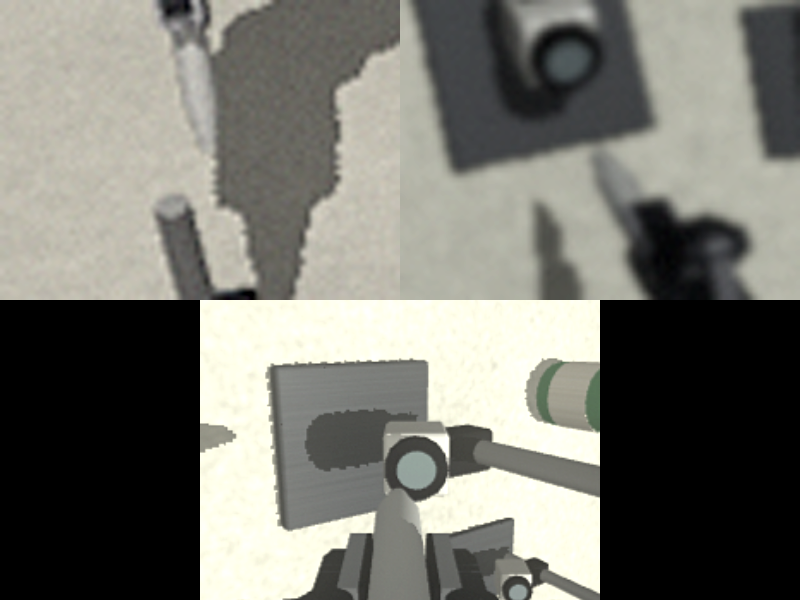

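In the scene view the tip is at (228,143), in the top view at (415,261) and in the wrist view at (318,211). All match the expected tip on the tool axis within 1–2 px, so the tube sits straight in the grip. The arm undershot sideways, so I correct by (−3, 6, 18) mm and tilt slightly.

{"method": "step_arm", "body": {
  "moves": [
    {"rx": -0.4, "ry": -0.35, "rz": 0, "dx": -1.5, "dy": 3, "dz": 0, "gripper": -1},
    {"rx": -0.4, "ry": -0.35, "rz": 0, "dx": -1.5, "dy": 3.4, "dz": 3, "gripper": -1},
    {"rx": 0, "ry": 0, "rz": 0, "dx": 0, "dy": 0, "dz": 7, "gripper": -1},
    {"rx": 0, "ry": 0, "rz": 0, "dx": 0, "dy": 0, "dz": 5, "gripper": -1},
    {"rx": 0, "ry": 0, "rz": 0, "dx": 0, "dy": 0, "dz": 3, "gripper": -1},
    {"rx": 0, "ry": 0, "rz": 0, "dx": 0, "dy": 0, "dz": 0, "gripper": -1},
    {"rx": 0, "ry": 0, "rz": 0, "dx": 0, "dy": 0, "dz": 0, "gripper": -1},
    {"rx": 0, "ry": 0, "rz": 0, "dx": 0, "dy": 0, "dz": 0, "gripper": -1}
  ]
}}

```text
clock: 10.3
tcp_pos: [0.455, -0.2036, 0.203]
orientation: [1.691, 2.084, 0.663]
contact_force: [-0.2, -0.3, -0.7]
grip_width: 0.0163
gripper_force: 38.2
```

```bash
cat > chk.py <<'E'
from bench import r
from h import *
o=r.get_obs();R=Ro.from_rotvec(o["orientation"]).as_matrix();T=o["tcp_pos"]
L=np.array([.5277,-.1881,.0962]);yaw=np.radians(12.3);ax=np.array([-np.sin(.6109)*np.cos(yaw),-np.sin(.6109)*np.sin(yaw),np.cos(.6109)])
print(o["clock"],o["joints"].round(3),o["qvel"].round(3),T.round(4))
print("to go mm",(R.T@(L+.13*ax-T)*1e3).round(1),"axis",(R.T@ax).round(3))
E
python3 chk.py
```

```text
10.3 [-0.412  0.237  1.098  2.381 -1.341  0.674  1.957] [-0.     0.     0.001  0.    -0.     0.001 -0.001] [ 0.455  -0.2036  0.203 ]
to go mm [-0.3 -0.4  0.2] axis [ 0.001  0.001 -1.   ]
```

Run:
```python
from bench import r
from h import *
f=r.grab_frame("wrist");s=r.grab_frame("scene");t=r.grab_frame("top");c=r.camera_info("wrist")
o=r.get_obs();R=Ro.from_rotvec(o["orientation"]).as_matrix();T=o["tcp_pos"]
L=np.array([.5277,-.1881,.0962])
pr=lambda n,p:cv2.projectPoints(np.array([p],float),np.array(n["rvec"]),np.array(n["tvec"]),np.array(n["mtx"]),None)[0].ravel().round(1)
for n in(c,r.camera_info("scene"),r.camera_info("top")):print(pr(n,T+R[:,2]*.08),pr(n,L))
z=lambda i,x,y:cv2.resize(i[y:y+60,x:x+80],(400,300),interpolation=cv2.INTER_CUBIC)
b=cv2.resize(f[140:290,220:420],(400,300))
cv2.imwrite("pics/c5.png",np.clip(1.3*np.vstack([np.hstack([z(s,190,120),z(t,375,220)]),np.hstack([b,0*b])]),0,255).astype(np.uint8))
```

```text
[316.6 216.7] [315.9 199.1]
[225.8 151.1] [229.  171.7]
[414.1 254.2] [408. 243.]
```

View pics/c5.png

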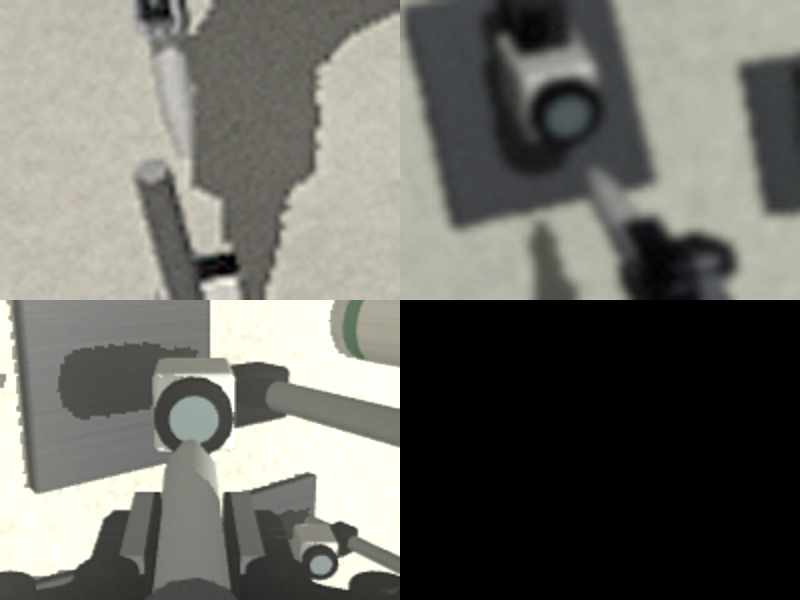

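The wrist view shows the tip at (315,210) just below the lens centre at (316,198), as predicted. The top view shows the tip at (413,254) and the lens at (409,243), also as predicted. The tip is centred, about 5 cm away and aligned, and the arm is still, so I hand in.

```bash
python3 -c "
from bench import r
print(r.get_obs()['clock'],r.hand_in())"
```

```text
the job is handed in; nothing more can be done
10.45 None
```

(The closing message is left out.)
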